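# Make up the glacier kit tray

## Robot

A 7-joint arm with a two-finger parallel gripper is mounted at the origin on the work surface. World frame = base frame: x ahead of the robot, y to its left, z up, the work surface at z = 0. Lengths are in m, angles in rad, forces in N, time in s.
With the tool pointing down it reaches from about 0.4 to 0.85 m from the base axis. Payload 10.4 kg.
Tool frame: the origin (TCP) lies midway between the tips of the shut fingers; the grasp point (between the pads) lies 19 mm behind it; y points along the fingers, x is the direction in which the jaws open and shut, and the axes are right-handed (so a half turn about y gives the same grasp; the last joint's range is limited). The gripper opens to 87 mm and grips with 3 to 60 N. Pads are 19 mm wide; open, the fingers measure 117 mm over their backs; the gripper's body (75 mm by 190 mm) begins 51 mm behind the grasp point.
Start: joints at [-1.223, 0.332, -0.065, 1.46, 0.022, 1.35, -0.088], TCP at [0.226, 0.583, 0.223] pointing down, gripper open.
Joint ranges: [-2.6, 2.6], [-0.5, 2.12], [-1.47, 1.34], [0.16, 2.42], [-1.27, 4.41], [0.06, 2.06], [-2.6, 2.6]. Speed limits (rad/s): [2.22, 2.22, 2.79, 2.79, 3.14, 3.14, 3.14].

## Interface

Orientations are given as a unit quaternion [x, y, z, w].
In Python, from bench import r gives the robot as it stands. The module is installed in compiled form; this text tells all that it offers.
- The arm moves only by the tool arm_command, never from a script. Its argument "deltas" is one flat list of numbers, 6 for each row, row after row: the shift along the tool's x, y, z in m, then the turn, a rotation vector about the tool's x, y, z in degrees. In form: [tx, ty, tz, ax, ay, az, tx, ty, tz, ax, ay, az, ...]. A call has 1 to 8 rows; each row is the pose to reach, as a shift and turn from the pose commanded when the call began, along the tool's axes at that moment; what a row does not reach only later rows make up. A row lasts 1/8 s, in which the tool goes at most 62.5 mm and 10.7 degrees, less where a joint would pass 70% of its speed; a pose out of reach is approached as far as the arm can. A call with a gripper value outside its range is refused whole. "hand" is the opening, from 0 (shut) to 1 (fully open), set as the call begins (left out, the last holds). The fingers move at their own pace and stop on an object; "grip_force" is the grip in N (left out, the last holds). Time passes only in rows, so rows that repeat a pose let the fingers close. It gives the time, the measured TCP pose, the force and the opening at its end, in the units of the state.
- r.read_state(): the state, without advancing time (a new reading comes with each control period).
- r.camera(name): name is "side" or "top" or "wrist"; returns a dict with "image" (384x512x3 uint8, red, green, blue), "intrinsics" (3x3 intrinsics, pixels), "k1" (the pictures are not rectified: a ray, as slopes to the right and down, at radius r is drawn at 1 + k1 r^2 times it, then the intrinsics apply), "world_from_camera" (4x4, takes a point from camera to world coordinates); the wrist camera has in their place "hand_eye" (4x4, takes a point from camera to tool coordinates, whose origin is the TCP and whose axes are the tool frame's). Camera axes: x right, y down, z forward; pixel columns grow to the right and rows downward; lengths in m; the calibration is good to about 2 mm. A picture is of the moment at which its call begins: read the wrist's pose just before it. There is no depth.
- r.close_job(): hands the job in, once; it reports no verdict.
Trained networks look in a picture, given as the dict that the camera call returned (one of the last four; its "shot" number tells which), for a name from the list of things; names that differ only in an ending like _2 or _b are one class to them, and where a whole thing is asked for, a point or a joint stands for the part that bears it (a point fixed in the world has none). Each returns a list of dicts, best first, with "conf" (0 to 1); they miss things now and then, are a little off and sometimes report something else, mostly with a low value. They report only what shows in the picture. A call takes as long as a camera call. They do not tell look-alikes from the thing itself.
- r.boxes_of(picture, query): "centre" ([row, column] in pixels, amid what is visible of it).
- r.regions_of(picture, query): "region" (384x512 bool, what is visible of it) and "centre" ([row, column] in pixels, amid what is visible of it).
The state is a dict: "time": time; "joint_positions": joint angles; "joint_vel": joint speeds; "joint_torque": joint torques, N m; "ee_pos": TCP position; "eef_rot": TCP orientation; "ft_force": force on the tool from outside, world axes, zero at the start; "torque": the same for the moment, N m; "width": finger opening in m.
Only numpy, scipy, OpenCV 4.12 (cv2) and the standard library are available. Lean on these libraries where they do the work, as an engineer would, in place of code of your own. Each camera call takes 0.05 s, during which the arm holds its last target.

## Task

Make up the glacier kit on the wooden tray: lay the long ice screw lengthways in the long trough, the belay device in the round dish, the headlamp in the square pan and the locking carabiner (the one with the screw sleeve) in the six-sided pan, each set down gently, lying flat as it lies now and in the middle of its compartment. Leave the short ice screw and the wire-gate carabiner where they lie; at the end let go of everything.

Things in the scene. Friction and masses are not known exactly. Their poses are not given: they have to be found in the camera images.
- ice_screw: Long silver ice screw, 190 mm, lying. Origin: underside, middle of length and width. x runs from the hanger end (-x) to the toothed tip. The tube (21 mm high, 18 mm wide, 0.10 to 0.18 kg) runs 10 mm to the -y side of the origin; a flat eye (8 mm high) sticks out to 20 mm on the +y side, only within 36 mm of the -x end. Grip across the tube at mid-length.
- stubby_screw: Look-alike to leave alone: the short ice screw, same silver steel and same cross-section (tube 10 mm to the -y side of the origin, eye on the +y side at the -x end), but only 110 mm long. Origin as for the long one.
- locking_carabiner: Locking carabiner: purple aluminium D-shaped loop, lying flat, 87 mm long (x), 53 mm wide (y), 13 mm thick. Fat ribbed metal screw sleeve (18 x 40 mm, middle at x = -2 mm) on the +y side, outer face at y = +27.5 mm; straight spine on the -y side, outer face at y = -25 mm. Grip across its width over sleeve and spine. Origin: centre of its underside. 0.08 kg.
- wiregate_carabiner: Look-alike to leave alone: a purple carabiner of much the same size (85 mm x 46 mm, 13 mm thick) whose gate (+y side) is two thin steel wires, without a sleeve. Origin: centre of its underside.
- belay_device: The belay device: bare aluminium block, 60 mm (x) x 34 mm (y) x 30 mm high, with two rectangular slots seen from above. Origin: centre of its underside. About 0.07 kg.
- headlamp: The headlamp unit without its strap: white plastic housing 60 mm (x) x 42 mm (y), 34 mm high, on a grey bracket 58 x 38 mm and 8 mm thick, lying with the round lens up (lens at the -x end, button at the +x end). Origin: centre of its underside. About 0.09 kg.
- trough: Long grey plastic trough, inside 222 mm (x, the tray's length) x 72 mm (y), on a plywood tray 354 x 226 mm (rim 16 mm high) on the bench. Its middle line is 105 mm to the -y side of that of a row of three pans, 110 mm apart in any order; all share one yaw (within 12 degrees of 0). Origin: centre of its underside, 8 mm above the bench; its floor is 4 mm, its rim 10 mm above the origin (3 mm wall).
- round_dish: Round grey plastic dish on the tray, inside diameter 96 mm. Origin: centre of its underside, 8 mm above the bench; its floor is 4 mm, its rim 10 mm above the origin (3 mm wall).
- square_pan: Square grey plastic pan on the tray, inside 96 mm x 96 mm. Origin: centre of its underside, 8 mm above the bench; its floor is 4 mm, its rim 10 mm above the origin (3 mm wall).
- hex_pan: Six-sided grey plastic pan on the tray, inside 100 mm from flat to flat (along x) and 115 mm from corner to corner (along y): the carabiner has most room with its length along y. Origin: centre of its underside, 8 mm above the bench; its floor is 4 mm, its rim 10 mm above the origin (3 mm wall).
Not all that is in view belongs to the job. What is shaped like the locking_carabiner but orange or yellow is not meant. Leave any purple look-alike of the headlamp alone.

How it is judged:
At the end, for the whole second after the job is handed in: Each of the four things lies on the floor of its own compartment (underside less than 3.5 mm above it), within 15 mm of its centre, tilted under 0.1 rad, at rest and let go; never dropped at over 0.7 m/s; short screw and wire-gate carabiner within 15 mm of their starts (horizontal distance between ice_screw and trough below 0.015 m and z of ice_screw in the frame of trough below 0.0075 m and angle between each of ice_screw, belay_device, headlamp, locking_carabiner's own z axis and vertical below 0.1 rad and linear speed of each of ice_screw, belay_device, headlamp, locking_carabiner below 0.02 m/s and angular speed of each of ice_screw, belay_device, headlamp, locking_carabiner below 0.2 rad/s and contact force between each of ice_screw, belay_device, headlamp, locking_carabiner and the fingers below 0.05 N and horizontal distance between belay_device and round_dish below 0.015 m and z of belay_device in the frame of round_dish below 0.0075 m and horizontal distance between headlamp and square_pan below 0.015 m and z of headlamp in the frame of square_pan below 0.0075 m and horizontal distance between locking_carabiner and hex_pan below 0.015 m and z of locking_carabiner in the frame of hex_pan below 0.0075 m and distance of each of stubby_screw, wiregate_carabiner from where it was at the start of the episode below 0.015 m); the robot touches nothing.
It fails at once if the short ice screw was disturbed (more than 20 mm) (distance of stubby_screw from where it was at the start of the episode above 0.02 m).
It fails at once if the wire-gate carabiner was disturbed (more than 20 mm) (distance of wiregate_carabiner from where it was at the start of the episode above 0.02 m).
It fails at once if one of the four things was dropped (faster than 0.7 m/s within 40 mm of the bench) ((linear speed of ice_screw above 0.7 m/s and height (world z) of ice_screw below 0.04 m) or (linear speed of belay_device above 0.7 m/s and height (world z) of belay_device below 0.04 m) or (linear speed of headlamp above 0.7 m/s and height (world z) of headlamp below 0.04 m) or (linear speed of locking_carabiner above 0.7 m/s and height (world z) of locking_carabiner below 0.04 m)).
It also fails if it takes over 99 s, if anything falls off the work surface, if the arm or the gripper's body presses on something with over 40 N, if the wrist force passes 120 N, or if a joint passes its speed limit or range.

## Working session

There is one attempt and no reset: what is moved stays moved. The work goes in short steps, Python scripts to look and compute and a tool call to move; the robot and the scene stay as the last step left them, time stands still between calls to the robot, and variables do not carry over. Pictures are saved under pics/ and viewed, and the job is handed in when it is done.

Besides the shell and the picture viewer there is one more tool, called by a JSON object that holds its "method" and its "body", one argument or row to a line. arm_command: Moves the arm, as the interface text tells. Its arguments: {"type":"object","properties":{"deltas":{"type":"array","items":{"type":"number"}},"hand":{"type":"number"},"grip_force":{"type":"number"}},"required":["deltas"]}

```bash
mkdir -p pics; python3 - <<'E'
from bench import r
import cv2, numpy as np
s=r.read_state()
for k,v in s.items(): print(k,np.round(v,4))
for n in ["side","top","wrist"]:
    p=r.camera(n); cv2.imwrite(f"pics/{n}0.png",cv2.resize(p["image"][:,:,::-1],None,fx=1.5,fy=1.5,interpolation=cv2.INTER_CUBIC))
    print(n,[ (k,np.round(v,4).tolist()) for k,v in p.items() if k!="image"])
E
```

```text
time 0.0
joint_positions [-1.2226  0.3328 -0.0647  1.461   0.0216  1.3499 -0.0885]
joint_vel [ 0.0003 -0.0008  0.      0.0001 -0.0005  0.0003 -0.0012]
joint_torque [ 5.00000e-04 -6.23257e+01  2.51000e-02 -3.89910e+01 -6.12000e-02
  3.95000e-02  2.00000e-04]
ee_pos [0.2264 0.5822 0.2218]
eef_rot [ 0.5839  0.3989 -0.3996 -0.5833]
ft_force [-0.7186  0.2086  0.2828]
torque [0.0189 0.0209 0.0045]
width 0.0868
side [('intrinsics', [[488.5008, 0.0, 245.051], [0.0, 488.5008, 189.3387], [0.0, 0.0, 1.0]]), ('k1', 0.0629), ('world_from_camera', [[0.8524, -0.2847, 0.4385, -0.0597], [-0.5225, -0.4326, 0.7347, -0.9538], [-0.0195, -0.8554, -0.5176, 0.6987], [0.0, 0.0, 0.0, 1.0]]), ('shot', 1)]
top [('intrinsics', [[380.0698, 0.0, 258.9932], [0.0, 380.0698, 193.1627], [0.0, 0.0, 1.0]]), ('k1', -0.0693), ('world_from_camera', [[0.0194, -0.9882, 0.1519, 0.3371], [-0.9998, -0.0178, 0.0118, 0.0006], [-0.009, -0.1521, -0.9883, 1.0464], [0.0, 0.0, 0.0, 1.0]]), ('shot', 2)]
wrist [('intrinsics', [[325.096, 0.0, 259.363], [0.0, 325.096, 191.5297], [0.0, 0.0, 1.0]]), ('k1', -0.0684), ('hand_eye', [[1.0, 0.0006, 0.0006, 0.0005], [-0.0004, -0.3029, 0.953, -0.1612], [0.0008, -0.953, -0.3029, 0.084], [0.0, 0.0, 0.0, 1.0]]), ('shot', 3)]
```

View pics/top0.png

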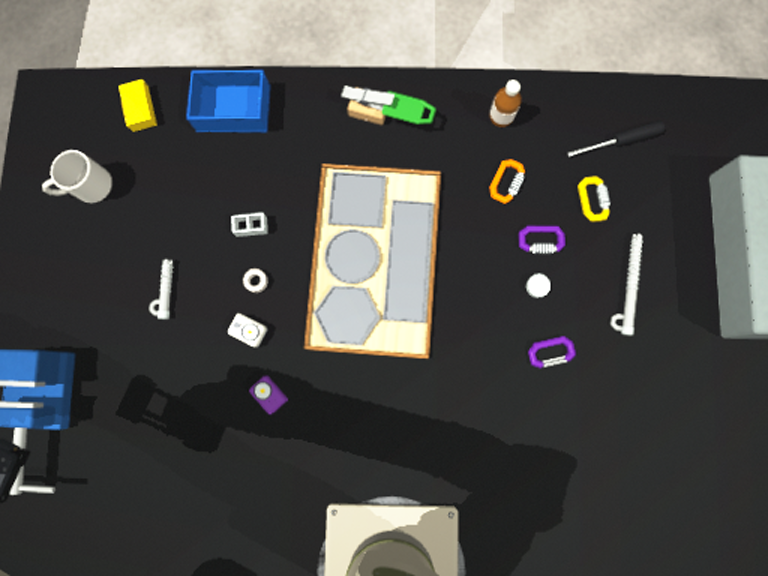

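View pics/side0.png

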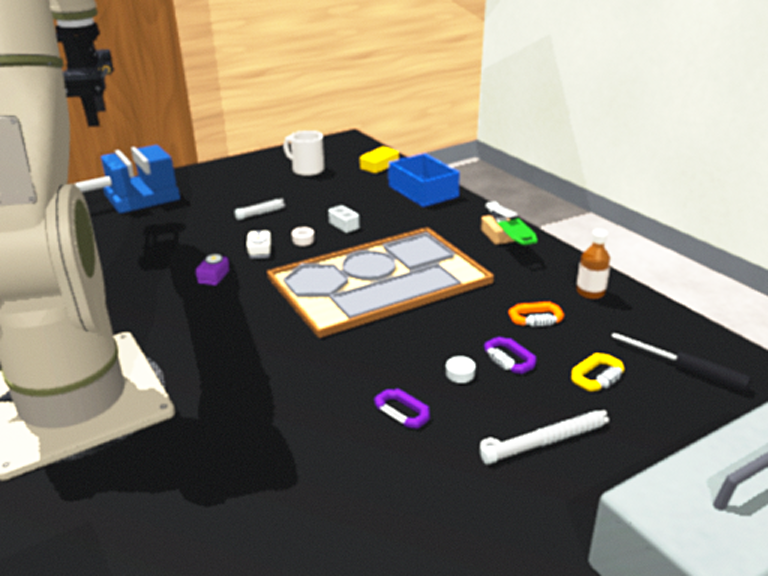

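View pics/wrist0.png

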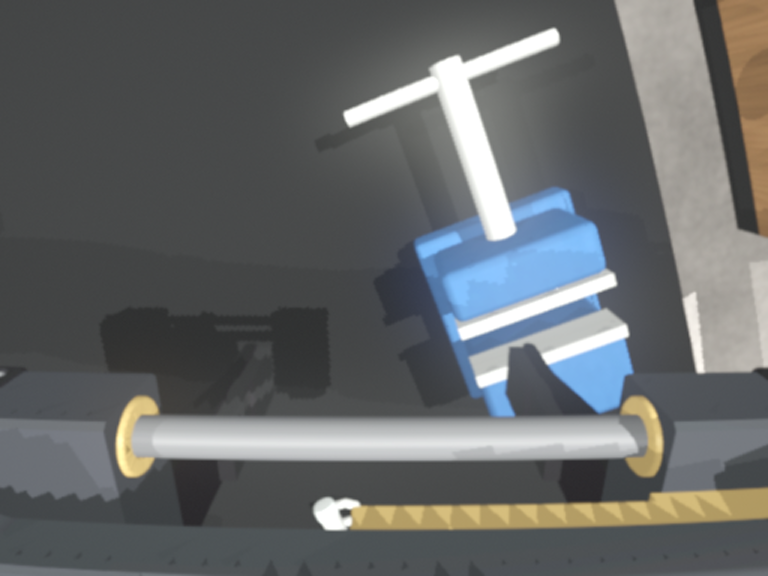

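The top view shows the tray at about (373,262). The sleeved purple carabiner is at (541,240) and the wire-gate one at (552,352). The long screw is at (628,284) with its eye towards the robot, and the short screw is at (162,288). The belay block is at (249,224), the white headlamp at (247,330) and the purple look-alike headlamp at (268,394). Next I'll measure them.

```bash
cat > h.py <<'E'
import numpy as np, cv2
from scipy.spatial.transform import Rotation as R
def rays(p,px,T=None):
    """px Nx2 (col,row)->origin, dirs in world"""
    K=p["intrinsics"];px=np.atleast_2d(px).astype(float)
    d=np.stack([(px[:,0]-K[0,2])/K[0,0],(px[:,1]-K[1,2])/K[1,1]],1)
    u=d.copy()
    for _ in range(20): u=d/(1+p["k1"]*(u**2).sum(1,keepdims=True))
    if T is None: T=p["world_from_camera"]
    return T[:3,3],np.c_[u,np.ones(len(u))]@T[:3,:3].T
def plane(p,px,z,T=None):
    o,d=rays(p,px,T); return o+d*((z-o[2])/d[:,2])[:,None]
def proj(p,X,T=None):
    if T is None: T=p["world_from_camera"]
    c=(np.atleast_2d(X)-T[:3,3])@T[:3,:3]
    u=c[:,:2]/c[:,2:]; u=u*(1+p["k1"]*(u**2).sum(1,keepdims=True))
    K=p["intrinsics"]; return np.c_[u[:,0]*K[0,0]+K[0,2],u[:,1]*K[1,1]+K[1,2]]
def wristT(s,p):
    T=np.eye(4);T[:3,:3]=R.from_quat(s["eef_rot"]).as_matrix();T[:3,3]=s["ee_pos"]
    return T@p["hand_eye"]
E
cat > m1.py <<'E'
from bench import r
from h import *
p=r.camera("top"); q=r.camera("side")
H=dict(ice_screw=.0105,stubby_screw=.0105,locking_carabiner=.0065,wiregate_carabiner=.0065,belay_device=.03,headlamp=.034,trough=.018,round_dish=.018,square_pan=.018,hex_pan=.018)
im=p["image"].copy()
for n,z in H.items():
  for nm,pic in (("top",p),("side",q)):
    for g in r.regions_of(pic,n)[:3]:
        m=g["region"].astype(np.uint8)
        c=max(cv2.findContours(m,0,1)[0],key=cv2.contourArea)[:,0]
        w=plane(pic,c,z)[:,:2]
        (cx,cy),(a,b),an=cv2.minAreaRect((w*1000).astype(np.float32))
        print(nm,n,round(g["conf"],2),"px",np.round(g["centre"]),"area",m.sum(),"rect",np.round([cx,cy,a,b,an],1))
        if nm=="top": cv2.drawContours(im,[c[:,None]],-1,(255,0,0),1)
cv2.imwrite("pics/top1.png",cv2.resize(im[:,:,::-1],None,fx=1.5,fy=1.5))
E
python3 m1.py
```

```text
top ice_screw 0.67 px [188. 420.] area 556 rect [ 519.5 -429.3   41.6  190.4   80.2]
side ice_screw 0.81 px [290. 362.] area 960 rect [ 518.9 -435.9   38.6  196.6   79.9]
top stubby_screw 0.84 px [198. 106.] area 332 rect [491.1 437.8  36.2 105.3  89.2]
side stubby_screw 0.55 px [136. 173.] area 151 rect [490.6 425.7 115.8  40.5   2.5]
side stubby_screw 0.21 px [292. 363.] area 971 rect [ 519.5 -436.6   39.3  195.1   79.1]
top locking_carabiner 0.91 px [122. 343.] area 362 rect [ 712.9 -209.1   52.7   90.4   65.5]
top locking_carabiner 0.8 px [159. 362.] area 429 rect [ 598.1 -271.    55.    88.8    1.1]
top locking_carabiner 0.79 px [128. 400.] area 393 rect [ 682.2 -376.4   87.6   58.7   12.8]
side locking_carabiner 0.88 px [236. 338.] area 441 rect [ 600.6 -272.3   91.4   60.2   89.1]
side locking_carabiner 0.78 px [212. 358.] area 423 rect [ 713.6 -211.4   67.2   87.7   64.7]
side locking_carabiner 0.72 px [178. 245.] area 645 rect [563.1  89.  115.3 103.7  56.6]
top wiregate_carabiner 0.76 px [230. 367.] area 370 rect [ 391.2 -287.2   49.3   87.1   14.5]
side wiregate_carabiner 
[... 1091 characters left out ...]
 area 1034 rect [557.   82.7  99.5 100.4  47.2]
side round_dish 0.78 px [177. 249.] area 605 rect [553.9  70.9 113.4  99.1  56.6]
top square_pan 0.69 px [129. 238.] area 1258 rect [666.   76.8  99.3 104.8  86.7]
top square_pan 0.61 px [232. 365.] area 293 rect [ 389.  -281.3   45.5   82.6   13.2]
top square_pan 0.43 px [174. 272.] area 2252 rect [550.7 -19.9  79.2 229.4  86.1]
side square_pan 0.76 px [166. 278.] area 733 rect [664.8  66.  118.7 110.8  86.7]
side square_pan 0.37 px [138. 170.] area 189 rect [481.8 411.  119.9  44.4   1.7]
top hex_pan 0.7 px [208. 230.] area 1240 rect [447.3  88.4 110.1 105.6  87.1]
side hex_pan 0.87 px [182. 214.] area 801 rect [446.5  77.  122.6 117.6  63.4]
```

```bash
cat >> h.py <<'E'
def plan(s,pos,yaw,keep=False):
    R0=R.from_quat(s["eef_rot"]).as_matrix(); best=None
    for k in (0,180):
        a=np.radians(yaw+k); x=np.array([np.cos(a),np.sin(a),0]); y=np.array([0,0,-1.]); z=np.cross(x,y)
        v=R.from_matrix(R0.T@np.c_[x,y,z]).as_rotvec(degrees=True)
        if best is None or np.linalg.norm(v)<np.linalg.norm(best): best=v
    d=R0.T@(np.array(pos)-s["ee_pos"])
    print("delta",np.round(d,4),"rot",np.round(best,1),"| now",np.round(s["ee_pos"],4),"jaw yaw",round(np.degrees(np.arctan2(R0[1,0],R0[0,0])),1),"ydown",np.round(R0[:,1],3),"q7",round(s["joint_positions"][6],2),"w",round(float(s["width"]),4))
    return d,best
E
python3 - <<'E'
from bench import r
from h import *
s=r.read_state(); p=r.camera("wrist")
plan(s,(.415,.264,.16),-25)
plan(s,(.41,.264,.16),-25)
# where would TCP and points below it appear in wrist image
R0=R.from_quat(s["eef_rot"]).as_matrix();print(np.round(R0,3))
for d in (0,.1,.15): print(d,proj(p,s["ee_pos"]+R0[:,1]*d,wristT(s,p)))
t=r.camera("top");im=t["image"]
a=cv2.resize(im[125:290,140:200][:,:,::-1],None,fx=4,fy=4,interpolation=cv2.INTER_CUBIC)
b=cv2.resize(im[140:250,330:440][:,:,::-1],None,fx=4,fy=4,interpolation=cv2.INTER_CUBIC)
cv2.imwrite("pics/crA.png",a[:600]);cv2.imwrite("pics/crB.png",b)
E
```

```text
delta [-0.2286  0.0626 -0.2912] rot [  0.  -86.2   0. ] | now [0.2265 0.5826 0.2226] jaw yaw 68.8 ydown [ 0.  0. -1.] q7 -0.09 w 0.0871
delta [-0.2304  0.0626 -0.2865] rot [  0.  -86.2   0. ] | now [0.2265 0.5826 0.2226] jaw yaw 68.8 ydown [ 0.  0. -1.] q7 -0.09 w 0.0871
[[ 0.362  0.    -0.932]
 [ 0.932  0.     0.362]
 [ 0.    -1.     0.   ]]
0 [[258.26933779 248.0306571 ]]
0.1 [[258.596567   192.59084595]]
0.15 [[258.68827408 177.14520842]]
```

View pics/crA.png

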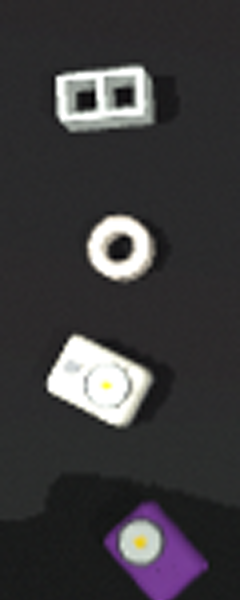

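View pics/crB.png

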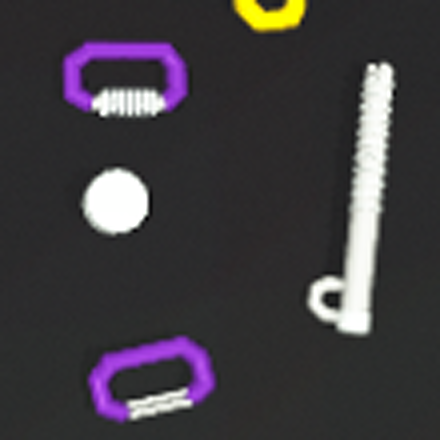

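{"method": "arm_command", "body": {
  "deltas": [-0.23,0.063,-0.29,0,-86,0,-0.23,0.063,-0.29,0,-86,0,-0.23,0.063,-0.29,0,-86,0,-0.23,0.063,-0.29,0,-86,0,-0.23,0.063,-0.29,0,-86,0,-0.23,0.063,-0.29,0,-86,0,-0.23,0.063,-0.29,0,-86,0,-0.23,0.063,-0.29,0,-86,0],
  "hand": 1
}}

```text
time: 2.35
ee_pos: [0.4145, 0.2608, 0.1594]
eef_rot: [-0.178, -0.684, 0.684, 0.178]
ft_force: [-0.8, 0.4, -0.1]
width: 0.0873
```

```bash
cat > look.py <<'E'
import sys
from bench import r
from h import *
def look(name,z,tag,offs=0):
    s=r.read_state(); p=r.camera("wrist"); T=wristT(s,p)
    im=p["image"].copy(); out=[]
    for g in r.regions_of(p,name)[:4]:
        m=g["region"].astype(np.uint8)
        cs=cv2.findContours(m,0,1)[0]
        if not cs: continue
        c=max(cs,key=cv2.contourArea)[:,0]
        w=plane(p,c,z,T)[:,:2]
        (cx,cy),(a,b),an=cv2.minAreaRect((w*1000).astype(np.float32))
        print(name,round(g["conf"],2),"px",np.round(g["centre"]),"rect",np.round([cx,cy,a,b,an],1))
        cv2.drawContours(im,[c[:,None]],-1,(255,0,0),1); out.append((cx,cy,a,b,an))
    cv2.imwrite(f"pics/{tag}.png",cv2.resize(im[:,:,::-1],None,fx=1.5,fy=1.5,interpolation=cv2.INTER_CUBIC))
    return s,p,T,out
if __name__=="__main__": look(sys.argv[1],float(sys.argv[2]),sys.argv[3])
E
python3 look.py headlamp .034 w1
```

```text
headlamp 0.92 px [188. 258.] rect [416.6 266.4  61.6  40.6  64.3]
headlamp 0.84 px [ 88. 350.] rect [307.2 224.7  58.   44.2  42.7]
```

View pics/w1.png

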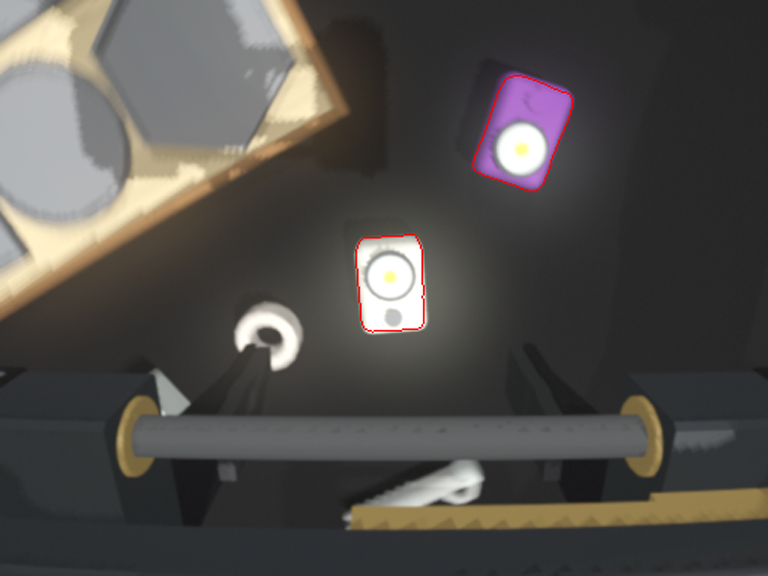

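The white headlamp is centred between the fingers at (392,283). Its measured size of 61.6x40.6 mm matches the spec. The purple look-alike at (522,130) is clear of the gripper.

```bash
python3 - <<'E'
from bench import r
from h import *
plan(r.read_state(),(.4163,.2658,.012),-25.5)
E
```

```text
delta [-0.0008  0.1477 -0.0039] rot [ 0.  -3.7 -0. ] | now [0.4136 0.2628 0.1597] jaw yaw 150.8 ydown [ 0.  0. -1.] q7 1.98 w 0.0868
```

```bash
cat > lp.py <<'E'
import sys
from look import *
name,z,tag,tz=sys.argv[1],float(sys.argv[2]),sys.argv[3],float(sys.argv[4])
for i in range(2):
    s,p,T,out=look(name,z,tag)
    if out:
        o=min(out,key=lambda o:np.hypot(o[0]/1000-s["ee_pos"][0],o[1]/1000-s["ee_pos"][1]))
        cx,cy,a,b,an=o; yaw=an+90 if a>b else an
        plan(s,(cx/1000,cy/1000,tz),yaw)
E
python3 lp.py headlamp .034 w2 .012
```

```text
headlamp 0.96 px [192. 258.] rect [416.4 267.1  62.4  41.4  64.6]
headlamp 0.67 px [ 84. 350.] rect [307.1 224.8  58.5  43.1  43.3]
headlamp 0.19 px [ 40. 130.] rect [452.3 107.5  75.1 115.3  58.8]
delta [-0.0003  0.1477 -0.0051] rot [ 0.  -3.8 -0. ] | now [0.4136 0.2628 0.1597] jaw yaw 150.8 ydown [ 0.  0. -1.] q7 1.98 w 0.0868
headlamp 0.9 px [ 85. 345.] rect [307.  224.8  58.5  42.7  43.9]
headlamp 0.81 px [189. 255.] rect [416.9 266.4  61.4  41.3  64.8]
delta [-0.0016  0.1477 -0.0043] rot [ 0.  -4.3 -0. ] | now [0.4133 0.2634 0.1597] jaw yaw 150.4 ydown [ 0.  0. -1.] q7 1.97 w 0.0869
```

{"method": "arm_command", "body": {
  "deltas": [-0.001,0.05,-0.0045,0,-4,0,-0.001,0.09,-0.0045,0,-4,0,-0.001,0.115,-0.0045,0,-4,0,-0.001,0.132,-0.0045,0,-4,0,-0.001,0.142,-0.0045,0,-4,0,-0.001,0.148,-0.0045,0,-4,0,-0.001,0.148,-0.0045,0,-4,0],
  "hand": 0.75
}}

```text
time: 3.52
ee_pos: [0.4167, 0.2667, 0.0118]
eef_rot: [0.155, 0.69, -0.69, -0.155]
ft_force: [-0.5, -0.7, 0.3]
width: 0.0651
```

{"method": "arm_command", "body": {
  "deltas": [0,0,0,0,0,0,0,0,0,0,0,0,0,0,0,0,0,0,0,0,0,0,0,0,0,0,0,0,0,0],
  "hand": 0,
  "grip_force": 15
}}

```text
time: 4.15
ee_pos: [0.4166, 0.2666, 0.0118]
eef_rot: [0.155, 0.69, -0.69, -0.155]
ft_force: [-1.0, 0.1, 4.1]
width: 0.0416
```

```bash
python3 - <<'E'
from bench import r
from h import *
s=r.read_state()
plan(s,(.666,.077,.11),87)
E
```

```text
delta [-0.3065 -0.0982  0.0647] rot [ 0.  67.7  0. ] | now [0.4166 0.2666 0.0118] jaw yaw 154.7 ydown [ 0.  0. -1.] q7 2.05 w 0.0416
```

{"method": "arm_command", "body": {
  "deltas": [0,-0.03,0,0,0,0,0,-0.08,0,0,0,0,-0.05,-0.098,0.01,0,10,0,-0.1,-0.098,0.02,0,20,0,-0.15,-0.098,0.032,0,30,0,-0.2,-0.098,0.043,0,40,0,-0.25,-0.098,0.053,0,50,0,-0.29,-0.098,0.061,0,60,0]
}}

```text
time: 5.15
ee_pos: [0.6537, 0.0857, 0.1091]
eef_rot: [-0.481, -0.518, 0.519, 0.481]
ft_force: [-0.7, -0.3, 0.4]
width: 0.042
```

```bash
python3 - <<'E'
from bench import r
from h import *
s=r.read_state()
plan(s,(.666,.077,.11),87)
E
```

```text
delta [-0.0096 -0.0009 -0.0116] rot [-0.   7.3 -0. ] | now [0.6537 0.0857 0.1091] jaw yaw 94.3 ydown [-0.    -0.001 -1.   ] q7 1.57 w 0.042
```

{"method": "arm_command", "body": {
  "deltas": [-0.0096,0,-0.0116,0,7.3,0,-0.0096,0,-0.0116,0,7.3,0]
}}

```text
time: 5.4
ee_pos: [0.665, 0.0777, 0.1087]
eef_rot: [0.512, 0.488, -0.489, -0.511]
ft_force: [-0.7, -0.6, -1.3]
width: 0.0419
```

```bash
python3 - <<'E'
from bench import r
from h import *
s=r.read_state(); p=r.camera("wrist"); T=wristT(s,p); im=p["image"].copy()
for n,z in (("square_pan",.018),("round_dish",.018),("headlamp",.03)):
    for g in r.regions_of(p,n)[:2]:
        m=g["region"].astype(np.uint8); c=max(cv2.findContours(m,0,1)[0],key=cv2.contourArea)[:,0]
        w=plane(p,c,z,T)[:,:2]; print(n,round(g["conf"],2),np.round(g["centre"]),np.round(np.hstack([np.ravel(v) for v in cv2.minAreaRect((w*1000).astype(np.float32))]),1))
plan(s,(.666,.077,.024),87)
# overlay expected pan rim
a=np.radians(-3);ca,sa=np.cos(a),np.sin(a)
for h,z in ((48,.018),(48,.012)):
    q=np.array([[-h,-h],[h,-h],[h,h],[-h,h]])/1000@np.array([[ca,sa],[-sa,ca]])+[.666,.077]
    u=proj(p,np.c_[q,np.full(4,z)],T); cv2.polylines(im,[np.round(u).astype(np.int32)],True,(255,0,0),1)
cv2.imwrite("pics/w3.png",cv2.resize(im[:,:,::-1],None,fx=1.5,fy=1.5))
E
```

```text
square_pan 0.64 [172. 255.] [659.4  79.1 102.9  85.1  87.6]
round_dish 0.69 [ 58. 263.] [565.5  84.1 101.7  89.7  87.4]
headlamp 0.96 [244. 258.] [698.6  76.5  68.4  70.1  87.4]
headlamp 0.24 [ 98. 126.] [590.3 -16.   77.  148.6  86.9]
delta [-0.0006  0.0847 -0.001 ] rot [-0.   0.3 -0.1] | now [0.665  0.0777 0.1087] jaw yaw 87.3 ydown [-0.001 -0.001 -1.   ] q7 1.47 w 0.0419
```

View pics/w3.png

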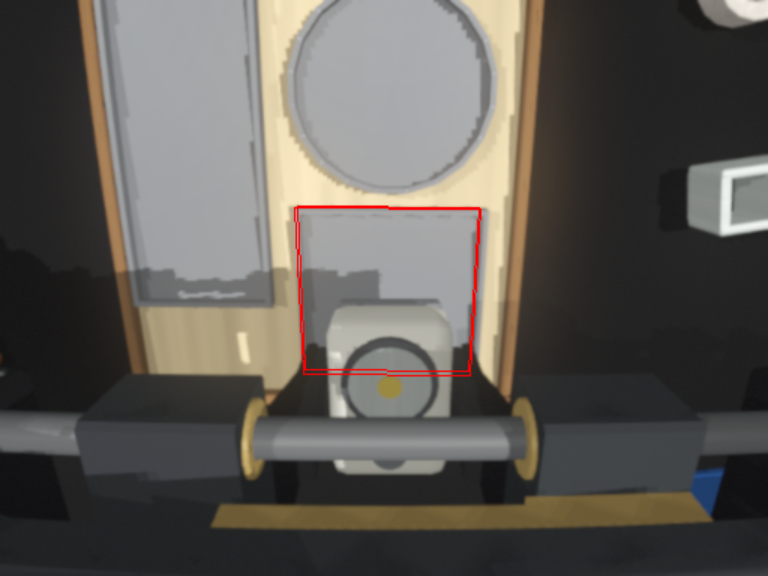

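The overlay of the square pan estimate lands on the pan, whose visible edges are at (298,208) to (480,208). The headlamp is held straight.

{"method": "arm_command", "body": {
  "deltas": [-0.0006,0.03,-0.001,0,0,0,-0.0006,0.055,-0.001,0,0,0,-0.0006,0.07,-0.001,0,0,0,-0.0006,0.078,-0.001,0,0,0,-0.0006,0.082,-0.001,0,0,0,-0.0006,0.085,-0.001,0,0,0,-0.0006,0.085,-0.001,0,0,0]
}}

```text
time: 6.48
ee_pos: [0.6661, 0.0781, 0.0248]
eef_rot: [0.511, 0.489, -0.488, -0.511]
ft_force: [-0.7, 0.3, -0.6]
width: 0.042
```

{"method": "arm_command", "body": {
  "deltas": [0,0,0,0,0,0,0,0,0,0,0,0,0,0,0,0,0,0,0,-0.03,0,0,0,0,0,-0.08,0,0,0,0,0,-0.12,0,0,0,0,0,-0.12,0,0,0,0],
  "hand": 0.75
}}

```text
time: 7.35
ee_pos: [0.6679, 0.0782, 0.1486]
eef_rot: [0.513, 0.49, -0.486, -0.51]
ft_force: [0.8, -0.4, -0.1]
width: 0.0655
```

```bash
python3 - <<'E'
from bench import r
from h import *
p=r.camera("top");q=r.camera("side")
cv2.imwrite("pics/t2.png",cv2.resize(p["image"][90:270,150:330,::-1],None,fx=3,fy=3))
cv2.imwrite("pics/s2.png",cv2.resize(q["image"][100:240,130:350,::-1],None,fx=3,fy=3))
for g in r.regions_of(p,"belay_device")[:2]:
    c=max(cv2.findContours(g["region"].astype(np.uint8),0,1)[0],key=cv2.contourArea)[:,0]
    print(g["conf"],cv2.minAreaRect((plane(p,c,.03)[:,:2]*1000).astype(np.float32)))
plan(r.read_state(),(.611,.272,.15),3)
E
```

```text
0.57 ((611.5922241210938, 274.4935607910156), (41.779605865478516, 65.21988677978516), 5.653618812561035)
delta [ 0.1912 -0.0063  0.0631] rot [-0.1 84.4 -0.1] | now [0.6653 0.0781 0.1436] jaw yaw 87.4 ydown [-0.001 -0.    -1.   ] q7 1.47 w 0.065
```

View pics/s2.png

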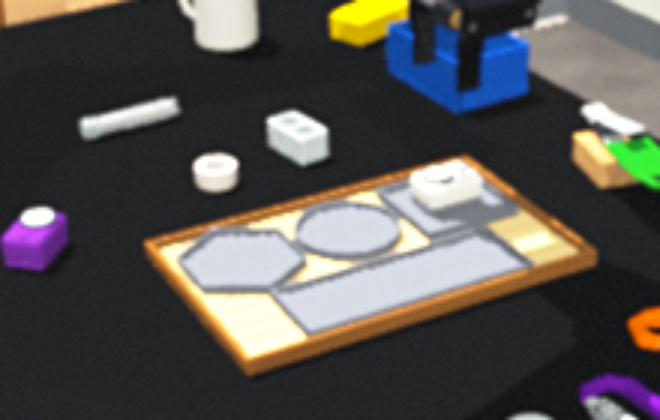

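The headlamp sits in the square pan. Next is the belay device.

{"method": "arm_command", "body": {
  "deltas": [0.04,0,0.012,0,10,0,0.08,0,0.025,0,20,0,0.12,0,0.038,0,30,0,0.16,0,0.05,0,40,0,0.191,0,0.063,0,50,0,0.191,0,0.063,0,60,0,0.191,0,0.063,0,70,0,0.191,0,0.063,0,80,0]
}}

```text
time: 8.5
ee_pos: [0.6109, 0.2716, 0.1429]
eef_rot: [0.706, 0.043, -0.044, -0.705]
ft_force: [0.1, -0.1, -0.1]
width: 0.0651
```

```bash
python3 lp.py belay_device .03 w4 .010
```

```text
belay_device 0.91 px [175. 270.] rect [617.9 281.4  33.   64.5   6.6]
delta [0.0085 0.1329 0.009 ] rot [ 0.1  0.4 -0.1] | now [0.6109 0.2716 0.1429] jaw yaw 7.1 ydown [-0.002 -0.001 -1.   ] q7 -0.16 w 0.0651
belay_device 0.68 px [178. 268.] rect [618.2 281.9  33.5  65.3   6.8]
delta [0.0087 0.133  0.0094] rot [ 0.1  0.5 -0.1] | now [0.6109 0.2716 0.143 ] jaw yaw 7.3 ydown [-0.002 -0.002 -1.   ] q7 -0.15 w 0.0653
```

View pics/w4.png

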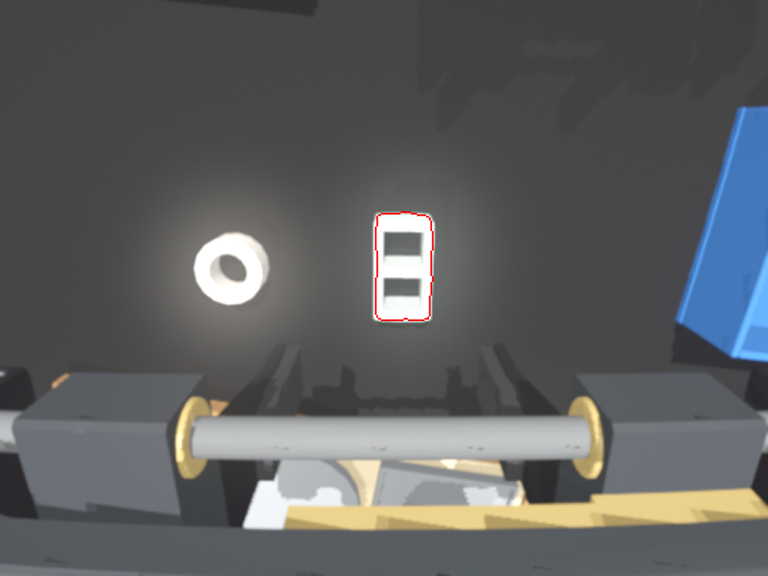

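{"method": "arm_command", "body": {
  "deltas": [0.0085,0.05,0.007,0,0,0,0.0085,0.085,0.007,0,0,0,0.0085,0.11,0.007,0,0,0,0.0085,0.125,0.007,0,0,0,0.0085,0.133,0.007,0,0,0,0.0085,0.133,0.007,0,0,0]
}}

```text
time: 9.45
ee_pos: [0.6193, 0.2799, 0.0117]
eef_rot: [-0.706, -0.046, 0.046, 0.706]
ft_force: [0.1, -1.0, -0.3]
width: 0.0652
```

{"method": "arm_command", "body": {
  "deltas": [0,0,0,0,0,0,0,0,0,0,0,0,0,0,0,0,0,0,0,0,0,0,0,0,0,0,0,0,0,0],
  "hand": 0,
  "grip_force": 15
}}

```text
time: 10.07
ee_pos: [0.6192, 0.2799, 0.0118]
eef_rot: [-0.706, -0.046, 0.046, 0.706]
ft_force: [-0.6, 0.4, 1.3]
width: 0.0339
```

```bash
python3 - <<'E'
from bench import r
from h import *
s=r.read_state()
plan(s,(.557,.0826,.11),7)
plan(s,(.557,.0826,.11),-3)
E
```

```text
delta [-0.0871 -0.0983 -0.1876] rot [-0.   0.4  0. ] | now [0.6192 0.2799 0.0118] jaw yaw 7.4 ydown [ 0.  0. -1.] q7 -0.11 w 0.0339
delta [-0.0871 -0.0983 -0.1876] rot [-0.  10.4  0. ] | now [0.6192 0.2799 0.0118] jaw yaw 7.4 ydown [ 0.  0. -1.] q7 -0.11 w 0.0339
```

{"method": "arm_command", "body": {
  "deltas": [0,-0.03,0,0,0,0,0,-0.08,0,0,0,0,-0.02,-0.098,-0.04,0,4,0,-0.04,-0.098,-0.09,0,8,0,-0.065,-0.098,-0.14,0,10,0,-0.087,-0.098,-0.1875,0,10,0,-0.087,-0.098,-0.1875,0,10,0,-0.087,-0.098,-0.1875,0,10,0]
}}

```text
time: 11.08
ee_pos: [0.5572, 0.0835, 0.1097]
eef_rot: [-0.707, 0.016, -0.016, 0.707]
ft_force: [-0.2, 0.8, -0.4]
width: 0.034
```

```bash
cat > pl.py <<'E'
import sys
from bench import r
from h import *
x,y,z,yaw=map(float,sys.argv[1:5])
s=r.read_state(); p=r.camera("wrist"); T=wristT(s,p); im=p["image"].copy()
plan(s,(x,y,z),yaw)
a=np.radians(-3);ca,sa=np.cos(a),np.sin(a);M=np.array([[ca,sa],[-sa,ca]])
t=np.linspace(0,2*np.pi,60)
C=np.array([.5567,.0826])
sh=[(np.c_[np.cos(t),np.sin(t)]*48,(0,0)),(np.array([[-48,-48],[48,-48],[48,48],[-48,48]]),(110,0)),(np.c_[57.7*np.cos(np.radians(np.arange(30,390,60))),57.7*np.sin(np.radians(np.arange(30,390,60)))],(-110,0)),(np.array([[-111,-36],[111,-36],[111,36],[-111,36]]),(0,-105))]
for q,o in sh:
    q=(q+np.array(o))/1000@M+C
    cv2.polylines(im,[np.round(proj(p,np.c_[q,np.full(len(q),.018)],T)).astype(np.int32)],True,(255,0,0),1)
cv2.imwrite(f"pics/{sys.argv[5]}.png",cv2.resize(im[:,:,::-1],None,fx=1.5,fy=1.5))
E
python3 pl.py .557 .0826 .0238 -3 w5
```

```text
delta [-0.0001  0.0859 -0.001 ] rot [-0.   0.4  0. ] | now [0.5572 0.0835 0.1097] jaw yaw -2.6 ydown [ 0.     0.001 -1.   ] q7 -0.07 w 0.034
```

View pics/w5.png

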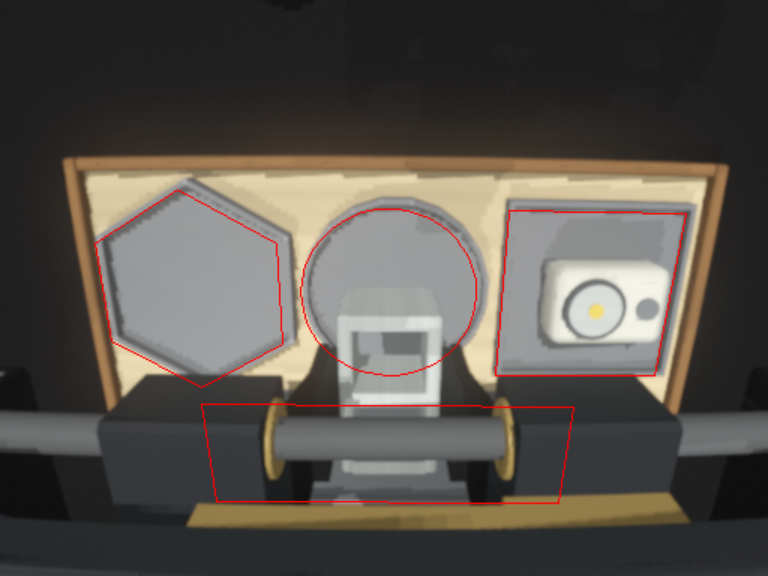

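The overlay sits a few mm left of and below the real pans here (the hex rim is at (293,235) against a predicted (277,243)). I'll measure with the wrist camera before lowering.

```bash
python3 - <<'E'
from bench import r
from h import *
for k in range(2):
    s=r.read_state(); p=r.camera("wrist"); T=wristT(s,p)
    for n,z in (("square_pan",.018),("hex_pan",.018),("headlamp",.046),("round_dish",.018),("belay_device",.11+.018)):
        for g in r.regions_of(p,n)[:2]:
            m=g["region"].astype(np.uint8); c=max(cv2.findContours(m,0,1)[0],key=cv2.contourArea)[:,0]
            w=plane(p,c,z,T)[:,:2]; print(n,round(g["conf"],2),np.round(g["centre"]),np.round(np.hstack([np.ravel(v) for v in cv2.minAreaRect((w*1000).astype(np.float32))]),1), "ext",np.round([w.min(0)*1000,w.max(0)*1000]).ravel())
    print(s["ee_pos"])
im=p["image"];cv2.imwrite("pics/w6.png",cv2.resize(im[90:270,40:480,::-1],None,fx=1.8,fy=1.8,interpolation=cv2.INTER_CUBIC))
E
```

```text
square_pan 0.88 [171. 382.] [668.8  79.  103.3 104.8  86.9] ext [615.  25. 723. 133.]
hex_pan 0.75 [187. 133.] [452.2  95.8 111.6 108.6  88.1] ext [397.  39. 507. 152.]
headlamp 0.94 [201. 398.] [662.6  84.4  44.1  64.   87.7] ext [631.  63. 695. 108.]
round_dish 0.65 [179. 268.] [560.9  95.2  82.1 101.3  86.8] ext [510.  52. 611. 137.]
belay_device 0.73 [240. 259.] [558.  100.2  46.2  34.4  87.3] ext [540.  76. 575. 124.]
[0.55725866 0.08405796 0.10955866]
square_pan 0.87 [172. 385.] [668.4  79.3 104.6 105.6  86.2] ext [615.  24. 724. 133.]
hex_pan 0.68 [187. 131.] [452.   96.2 112.1 108.9  88.1] ext [397.  40. 507. 152.]
hex_pan 0.29 [239. 259.] [555.5  47.   79.8  59.1  87.5] ext [525.   6. 585.  88.]
headlamp 0.62 [204. 401.] [662.9  84.3  44.   64.8  87.7] ext [630.  62. 695. 107.]
round_dish 0.65 [178. 266.] [561.2  94.7  82.8 101.5  86.7] ext [510.  51. 611. 136.]
belay_device 0.62 [240. 259.] [558.   99.5  45.1  33.6  87.5] ext [541.  76. 575. 122.]
[0.55706417 0.0832224  0.10937605]
```

{"method": "arm_command", "body": {
  "deltas": [0.003,0.03,-0.001,0,0,0,0.003,0.055,-0.001,0,0,0,0.003,0.07,-0.001,0,0,0,0.003,0.078,-0.001,0,0,0,0.003,0.083,-0.001,0,0,0,0.003,0.086,-0.001,0,0,0,0.003,0.086,-0.001,0,0,0]
}}

```text
time: 12.6
ee_pos: [0.5603, 0.0817, 0.0239]
eef_rot: [-0.707, 0.016, -0.016, 0.707]
ft_force: [0.8, -0.1, -1.2]
width: 0.0341
```

{"method": "arm_command", "body": {
  "deltas": [0,0,0,0,0,0,0,0,0,0,0,0,0,0,0,0,0,0,0,-0.03,0,0,0,0,0,-0.08,0,0,0,0,0,-0.13,0,0,0,0,0,-0.13,0,0,0,0],
  "hand": 0.6
}}

```text
time: 13.48
ee_pos: [0.5622, 0.0818, 0.1573]
eef_rot: [-0.706, 0.014, -0.018, 0.708]
ft_force: [0.8, 0.1, -0.5]
width: 0.0525
```

```bash
python3 look.py belay_device .042 w7; python3 - <<'E'
from bench import r
from h import *
plan(r.read_state(),(.598,-.272,.15),1)
E
```

```text
belay_device 0.78 px [187. 255.] rect [560.4  83.7  64.8  33.7  87.3]
delta [ 0.0541  0.0033 -0.3517] rot [-0.  -3.6  0. ] | now [0.5599 0.0818 0.1535] jaw yaw -2.6 ydown [ 0.     0.001 -1.   ] q7 -0.09 w 0.0522
```

View pics/w7.png

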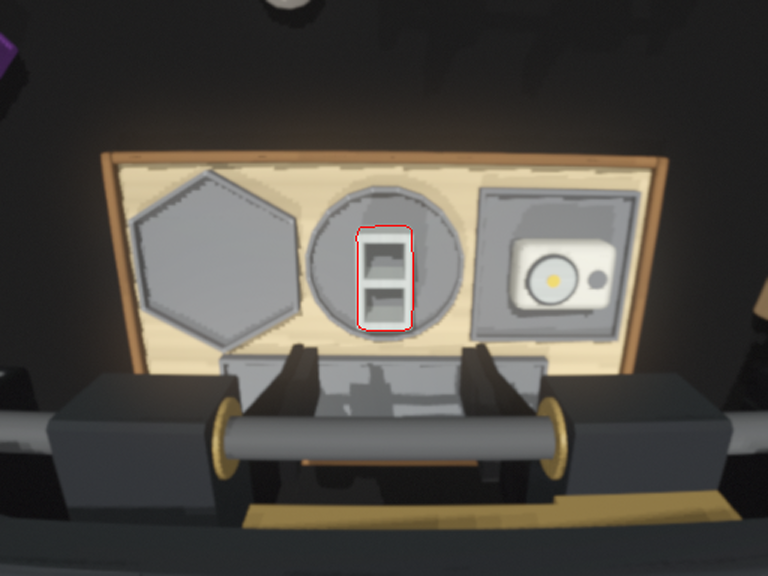

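```bash
python3 - <<'E'
from bench import r
from h import *
for k in range(2):
    s=r.read_state(); p=r.camera("wrist"); T=wristT(s,p)
    for n,z in (("square_pan",.018),("hex_pan",.018),("round_dish",.018),("headlamp",.046),("belay_device",.042)):
        for g in r.regions_of(p,n)[:1]:
            m=g["region"].astype(np.uint8); c=max(cv2.findContours(m,0,1)[0],key=cv2.contourArea)[:,0]
            w=plane(p,c,z,T)[:,:2]; print(n,round(g["conf"],2),np.round(np.hstack([np.ravel(v) for v in cv2.minAreaRect((w*1000).astype(np.float32))]),1), "ext",np.round([w.min(0)*1000,w.max(0)*1000]).ravel())
    print(np.round(s["ee_pos"],4))
E
```

```text
square_pan 0.84 [669.1  79.1 103.2 103.4  86.8] ext [615.  26. 723. 133.]
hex_pan 0.91 [452.3  90.9 123.3 106.8  26.9] ext [397.  31. 507. 152.]
round_dish 0.9 [560.8  85.1 102.9 102.3  89.7] ext [510.  34. 612. 136.]
headlamp 0.76 [363.5 219.3  24.6  10.5  77.3] ext [356. 208. 370. 232.]
belay_device 0.78 [560.5  83.9  65.1  33.4  86.9] ext [542.  51. 578. 117.]
[0.5599 0.0818 0.1535]
square_pan 0.69 [669.3  79.2 103.6 105.   86.7] ext [615.  26. 723. 134.]
hex_pan 0.95 [451.9  90.9 121.  108.4  86.3] ext [397.  31. 507. 151.]
round_dish 0.57 [560.5  85.  100.5 101.2  87.4] ext [510.  34. 611. 136.]
headlamp 0.76 [663.5  82.8  44.3  64.3  87.3] ext [632.  59. 696. 106.]
belay_device 0.79 [560.8  83.7  64.8  34.6  87.4] ext [543.  51. 579. 117.]
[0.5595 0.0814 0.1527]
```

Both items are well inside their compartments: belay offset about 3 mm, headlamp about 5 mm. In the wrist frame the hex centre is (0.452, 0.091) and the trough (0.555, -0.020). Now the locking carabiner.

{"method": "arm_command", "body": {
  "deltas": [0.01,0,-0.06,0,-4,0,0.02,0,-0.12,0,-4,0,0.03,0,-0.18,0,-4,0,0.04,0,-0.24,0,-4,0,0.05,0,-0.3,0,-4,0,0.055,0.003,-0.35,0,-4,0,0.055,0.003,-0.35,0,-4,0,0.055,0.003,-0.35,0,-4,0]
}}

```text
time: 15.18
ee_pos: [0.599, -0.2702, 0.1502]
eef_rot: [-0.707, -0.008, 0.009, 0.707]
ft_force: [0.5, 1.2, 0.3]
width: 0.0523
```

```bash
python3 lp.py locking_carabiner .0065 w8 .004
```

```text
locking_carabiner 0.85 px [125. 381.] rect [ 714.1 -207.6   53.6   87.7   65.3]
locking_carabiner 0.75 px [259. 344.] rect [ 695.6 -351.7   24.4   15.2    7.4]
locking_carabiner 0.73 px [178. 256.] rect [ 600.8 -270.5   53.3   86.9    0.9]
delta [ 0.0019  0.1462 -0.0004] rot [-0.   0.5 -0. ] | now [ 0.599  -0.2702  0.1502] jaw yaw 1.4 ydown [-0.     0.001 -1.   ] q7 0.65 w 0.0523
locking_carabiner 0.92 px [179. 253.] rect [ 601.5 -270.9   87.6   54.6   89. ]
locking_carabiner 0.6 px [258. 342.] rect [ 696.7 -351.5   22.3   15.4    9.1]
delta [ 0.0019  0.1464 -0.0022] rot [-0.1  2.5  0. ] | now [ 0.5995 -0.2689  0.1504] jaw yaw 1.5 ydown [ 0.     0.001 -1.   ] q7 0.65 w 0.0522
```

View pics/w8.png

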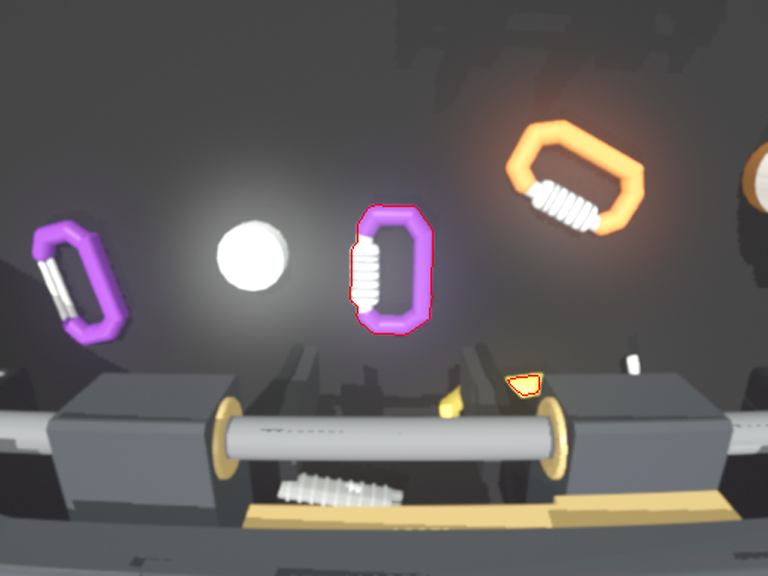

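The purple carabiner between the fingers at (392,270) has the ribbed sleeve and measures 87x54 mm. The wire-gate one, with thin wires, is at (80,282), well clear.

{"method": "arm_command", "body": {
  "deltas": [0.002,0.05,-0.001,0,1,0,0.002,0.09,-0.001,0,1,0,0.002,0.118,-0.001,0,1,0,0.002,0.134,-0.001,0,1,0,0.002,0.142,-0.001,0,1,0,0.002,0.1455,-0.001,0,1,0,0.002,0.1455,-0.001,0,1,0],
  "hand": 0.83
}}

```text
time: 16.25
ee_pos: [0.6014, -0.2717, 0.0057]
eef_rot: [0.707, 0.003, -0.002, -0.707]
ft_force: [-0.0, -0.7, -0.0]
width: 0.0726
```

{"method": "arm_command", "body": {
  "deltas": [0,0,0,0,0,0,0,0,0,0,0,0,0,0,0,0,0,0,0,0,0,0,0,0,0,0,0,0,0,0],
  "hand": 0,
  "grip_force": 15
}}

```text
time: 16.88
ee_pos: [0.6011, -0.2716, 0.0053]
eef_rot: [-0.707, -0.003, 0.002, 0.707]
ft_force: [-0.0, 1.0, 3.7]
width: 0.052
```

```bash
python3 - <<'E'
from bench import r
from h import *
s=r.read_state()
plan(s,(.452,.091,.11),-3)
E
```

```text
delta [-0.1466 -0.1047  0.3636] rot [-0.   3.4  0. ] | now [ 0.6011 -0.2716  0.0053] jaw yaw 0.4 ydown [ 0.  0. -1.] q7 0.71 w 0.052
```

{"method": "arm_command", "body": {
  "deltas": [0,-0.03,0,0,0,0,0,-0.08,0,0,0,0,-0.015,-0.105,0.04,0,3.4,0,-0.04,-0.105,0.095,0,3.4,0,-0.062,-0.105,0.15,0,3.4,0,-0.085,-0.105,0.205,0,3.4,0,-0.107,-0.105,0.26,0,3.4,0,-0.127,-0.105,0.315,0,3.4,0]
}}

```text
time: 17.88
ee_pos: [0.4707, 0.0444, 0.11]
eef_rot: [-0.707, 0.018, -0.019, 0.707]
ft_force: [0.3, 0.8, -0.6]
width: 0.052
```

```bash
python3 - <<'E'
from bench import r
from h import *
s=r.read_state()
plan(s,(.452,.091,.11),-3)
E
```

```text
delta [-0.0211 -0.      0.0456] rot [-0. -0.  0.] | now [0.4707 0.0444 0.11  ] jaw yaw -3.0 ydown [ 0.     0.001 -1.   ] q7 -0.15 w 0.052
```

{"method": "arm_command", "body": {
  "deltas": [-0.022,0,0.0456,0,0,0,-0.022,0,0.0456,0,0,0,-0.022,0,0.0456,0,0,0]
}}

```text
time: 18.25
ee_pos: [0.4523, 0.0889, 0.11]
eef_rot: [-0.707, 0.019, -0.019, 0.707]
ft_force: [-0.5, 0.1, -0.6]
width: 0.0521
```

```bash
python3 pl.py .4515 .0905 .0175 -3 w9
```

```text
delta [-0.0009  0.0925  0.0016] rot [-0. -0.  0.] | now [0.4523 0.0889 0.11  ] jaw yaw -3.0 ydown [ 0.  0. -1.] q7 -0.29 w 0.0521
```

View pics/w9.png

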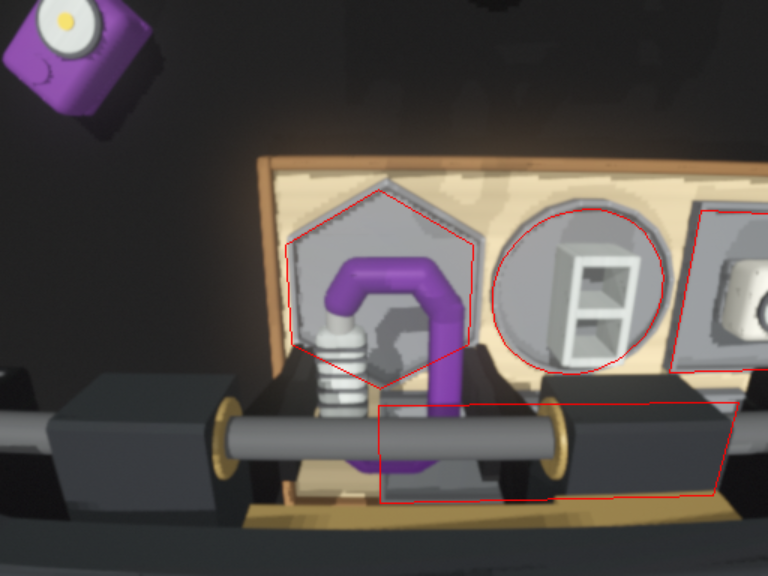

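{"method": "arm_command", "body": {
  "deltas": [-0.001,0.03,0.0016,0,0,0,-0.001,0.055,0.0016,0,0,0,-0.001,0.073,0.0016,0,0,0,-0.001,0.083,0.0016,0,0,0,-0.001,0.088,0.0016,0,0,0,-0.001,0.091,0.0016,0,0,0,-0.001,0.0928,0.0016,0,0,0,-0.001,0.0928,0.0016,0,0,0]
}}

```text
time: 19.3
ee_pos: [0.4515, 0.0911, 0.0174]
eef_rot: [-0.707, 0.018, -0.019, 0.707]
ft_force: [0.3, -0.3, -1.2]
width: 0.0521
```

{"method": "arm_command", "body": {
  "deltas": [0,0,0,0,0,0,0,0,0,0,0,0,0,0,0,0,0,0,0,-0.02,0,0,0,0,0,-0.07,0,0,0,0,0,-0.13,0,0,0,0,0,-0.13,0,0,0,0],
  "hand": 0.68
}}

```text
time: 20.18
ee_pos: [0.4538, 0.0918, 0.1512]
eef_rot: [-0.705, 0.017, -0.021, 0.709]
ft_force: [-0.6, -0.2, -0.5]
width: 0.059
```

```bash
python3 - <<'E'
from bench import r
from h import *
for k in range(2):
    s=r.read_state(); p=r.camera("wrist"); T=wristT(s,p)
    for n,z in (("hex_pan",.018),("round_dish",.018),("locking_carabiner",.0185)):
        for g in r.regions_of(p,n)[:1]:
            m=g["region"].astype(np.uint8); c=max(cv2.findContours(m,0,1)[0],key=cv2.contourArea)[:,0]
            w=plane(p,c,z,T)[:,:2]; print(n,round(g["conf"],2),np.round(np.hstack([np.ravel(v) for v in cv2.minAreaRect((w*1000).astype(np.float32))]),1), "ext",np.round([w.min(0)*1000,w.max(0)*1000]).ravel())
cv2.imwrite("pics/w10.png",cv2.resize(p["image"][:,:,::-1],None,fx=1.5,fy=1.5))
plan(s,(.521,-.43,.15),81)
E
```

```text
hex_pan 0.59 [450.6  90.9 120.6 106.   87.2] ext [396.  31. 504. 151.]
round_dish 0.57 [559.5  85.2 102.1 103.7  86.5] ext [508.  33. 611. 137.]
locking_carabiner 0.76 [451.8  92.3  86.9  53.9  88.4] ext [425.  49. 479. 136.]
hex_pan 0.58 [450.7  91.2 120.5 105.9  87. ] ext [396.  31. 505. 151.]
round_dish 0.64 [559.4  85.2 101.6 103.8  14.3] ext [508.  33. 611. 136.]
locking_carabiner 0.76 [451.8  91.9  87.5  51.7  87.3] ext [426.  48. 479. 135.]
delta [ 0.0976 -0.0035 -0.5164] rot [ -0.  -84.   -0.1] | now [0.4506 0.0908 0.1462] jaw yaw -3.0 ydown [-0.002 -0.001 -1.   ] q7 -0.34 w 0.0593
```

View pics/w10.png

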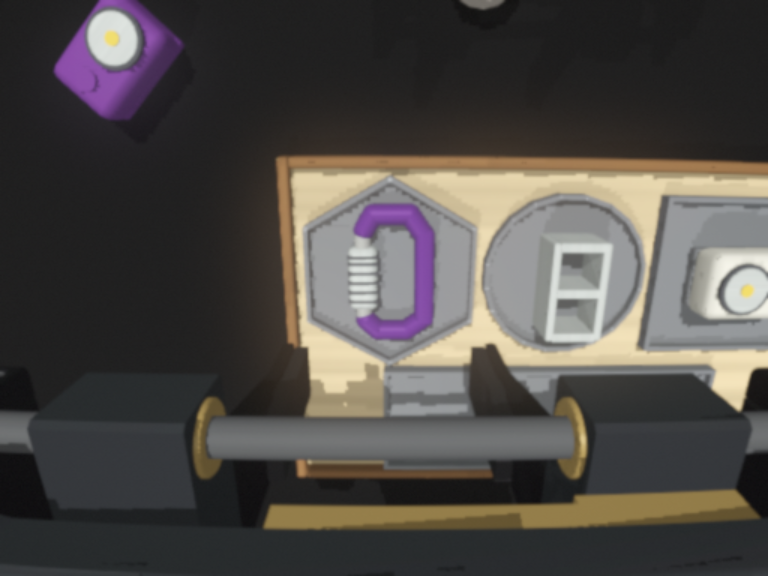

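The carabiner lies flat and centred in the hex pan to within about 2 mm. Now the long screw.

{"method": "arm_command", "body": {
  "deltas": [0.012,0,-0.06,0,-10,0,0.024,0,-0.12,0,-20,0,0.036,0,-0.18,0,-30,0,0.048,0,-0.24,0,-40,0,0.06,0,-0.3,0,-50,0,0.072,0,-0.36,0,-60,0,0.084,0,-0.42,0,-70,0,0.096,0,-0.48,0,-80,0],
  "hand": 0.6
}}

```text
time: 21.58
ee_pos: [0.5101, -0.3017, 0.1472]
eef_rot: [-0.596, -0.38, 0.381, 0.596]
ft_force: [1.4, 0.2, 1.2]
width: 0.0527
```

```bash
python3 - <<'E'
from bench import r
from h import *
s=r.read_state()
plan(s,(.521,-.435,.15),81)
E
```

```text
delta [-0.1163 -0.0028 -0.066 ] rot [ -0.1 -15.9  -0. ] | now [ 0.5101 -0.3017  0.1472] jaw yaw 65.1 ydown [-0.001 -0.001 -1.   ] q7 1.87 w 0.0527
```

{"method": "arm_command", "body": {
  "deltas": [-0.05,0,-0.028,0,-8,0,-0.1,0,-0.056,0,-16,0,-0.116,-0.003,-0.066,0,-16,0,-0.116,-0.003,-0.066,0,-16,0]
}}

```text
time: 22.08
ee_pos: [0.5187, -0.4356, 0.1502]
eef_rot: [-0.54, -0.456, 0.458, 0.54]
ft_force: [0.5, 0.2, 0.1]
width: 0.0521
```

```bash
python3 - <<'E'
from look import *
for k in range(2):
    s,p,T,out=look("ice_screw",.0105,"w11")
    print(np.round(s["ee_pos"],4),"q7",s["joint_positions"][6])
E
```

```text
ice_screw 0.66 px [162. 253.] rect [ 521.7 -429.3   39.3  192.9   81.4]
[ 0.5187 -0.4356  0.1502] q7 2.3251707408104925
ice_screw 0.83 px [158. 254.] rect [ 522.3 -429.6   38.4  193.8   81.3]
[ 0.52   -0.4328  0.1504] q7 2.324650399272518
```

View pics/w11.png

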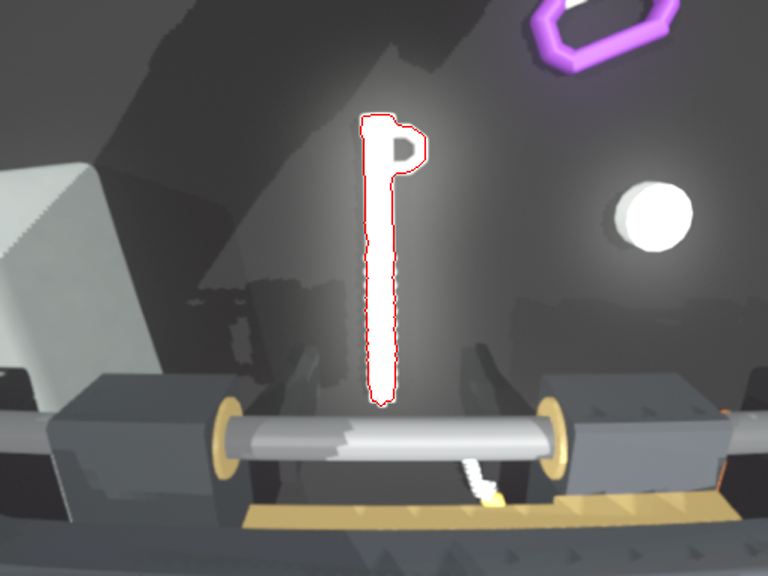

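```bash
python3 - <<'E'
from bench import r
from h import *
p=r.camera("top")
print(np.round(plane(p,np.array([[712,185],[725,335],[742,157]])/1.5,0),3))
print(np.round(plane(p,np.array([[712,185],[725,335],[742,157]])/1.5,.1),3))
cv2.imwrite("pics/t3.png",cv2.resize(p["image"][80:250,380:,::-1],None,fx=4,fy=3.5))
s=r.read_state()
plan(s,(.5205,-.4393,.008),81.3)
E
```

```text
[[ 0.716 -0.615  0.   ]
 [ 0.424 -0.619  0.   ]
 [ 0.777 -0.682  0.   ]]
[[ 0.68  -0.556  0.1  ]
 [ 0.415 -0.559  0.1  ]
 [ 0.735 -0.617  0.1  ]]
delta [-0.007   0.1431 -0.001 ] rot [ 0.  -0.5 -0. ] | now [ 0.5206 -0.4322  0.1511] jaw yaw 80.8 ydown [ 0. -0. -1.] q7 2.33 w 0.0523
```

View pics/t3.png

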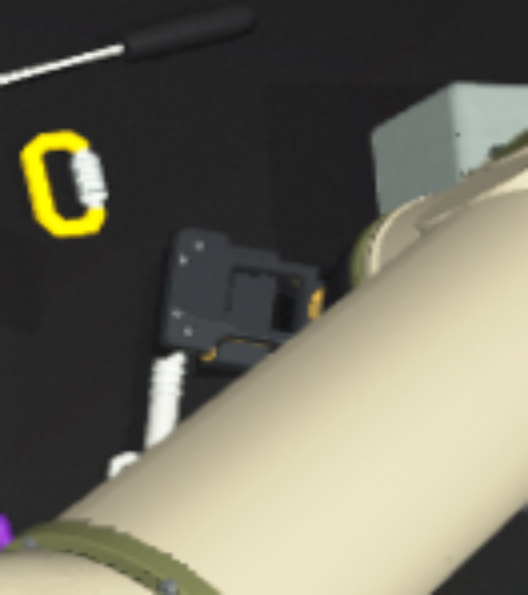

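The screw is fully visible at (380,115)-(380,404), with the eye to the right at the far end. The box on the left is about 80 mm beyond the gripper body's reach, so I can descend.

{"method": "arm_command", "body": {
  "deltas": [-0.007,0.05,-0.001,0,-0.5,0,-0.007,0.09,-0.001,0,-0.5,0,-0.007,0.115,-0.001,0,-0.5,0,-0.007,0.13,-0.001,0,-0.5,0,-0.007,0.139,-0.001,0,-0.5,0,-0.007,0.143,-0.001,0,-0.5,0,-0.007,0.143,-0.001,0,-0.5,0]
}}

```text
time: 23.2
ee_pos: [0.52, -0.4412, 0.0088]
eef_rot: [0.537, 0.46, -0.46, -0.536]
ft_force: [0.1, -0.6, -0.2]
width: 0.0523
```

{"method": "arm_command", "body": {
  "deltas": [0,0,0,0,0,0,0,0,0,0,0,0,0,0,0,0,0,0,0,0,0,0,0,0,0,0,0,0,0,0],
  "hand": 0,
  "grip_force": 30
}}

```text
time: 23.82
ee_pos: [0.5198, -0.4409, 0.0083]
eef_rot: [0.537, 0.46, -0.46, -0.537]
ft_force: [0.3, 1.5, 1.1]
width: 0.0179
```

```bash
python3 - <<'E'
from bench import r
from h import *
s=r.read_state()
plan(s,(.5555,-.0265,.11),87)
E
```

```text
delta [ 0.4149 -0.102   0.0282] rot [ 0.  -5.8 -0. ] | now [ 0.5198 -0.4409  0.0083] jaw yaw 81.2 ydown [ 0.    -0.001 -1.   ] q7 2.4 w 0.0179
```

{"method": "arm_command", "body": {
  "deltas": [0,-0.02,0,0,0,0,0,-0.06,0,0,0,0,0.03,-0.1,0.002,0,0,0,0.08,-0.102,0.005,0,-1,0,0.13,-0.102,0.009,0,-2,0,0.18,-0.102,0.012,0,-3,0,0.23,-0.102,0.015,0,-4,0,0.28,-0.102,0.018,0,-5,0]
}}

```text
time: 24.82
ee_pos: [0.545, -0.1601, 0.1112]
eef_rot: [0.517, 0.483, -0.483, -0.516]
ft_force: [1.2, -0.3, -1.4]
width: 0.0173
```

```bash
python3 - <<'E'
from bench import r
from h import *
s=r.read_state()
plan(s,(.5545,-.0268,.11),87)
E
```

```text
delta [ 0.1337  0.0012 -0.0006] rot [ 0.1 -0.8 -0. ] | now [ 0.545  -0.1601  0.1112] jaw yaw 86.2 ydown [ 0.001 -0.001 -1.   ] q7 1.95 w 0.0173
```

{"method": "arm_command", "body": {
  "deltas": [0.045,0.001,0,0,-0.8,0,0.09,0.001,0,0,-0.8,0,0.12,0.001,-0.0006,0,-0.8,0,0.1337,0.001,-0.0006,0,-0.8,0,0.1337,0.001,-0.0006,0,-0.8,0,0.1337,0.001,-0.0006,0,-0.8,0]
}}

```text
time: 25.58
ee_pos: [0.5542, -0.03, 0.1092]
eef_rot: [0.514, 0.486, -0.486, -0.513]
ft_force: [0.8, -0.6, -1.6]
width: 0.0177
```

```bash
sed -i 's/C=np.array(.*)/C=np.array([.560,.085])/' pl.py; python3 pl.py .5545 -.0268 .0205 87 w12; python3 - <<'E'
from bench import r
from h import *
p=r.camera("side"); cv2.imwrite("pics/s3.png",cv2.resize(p["image"][90:300,120:400,::-1],None,fx=2.5,fy=2.5))
E
```

```text
delta [ 0.0033  0.0887 -0.0001] rot [ 0.  -0.1 -0.1] | now [ 0.5542 -0.03    0.1092] jaw yaw 86.9 ydown [ 0.    -0.002 -1.   ] q7 1.7 w 0.0177
```

View pics/w12.png

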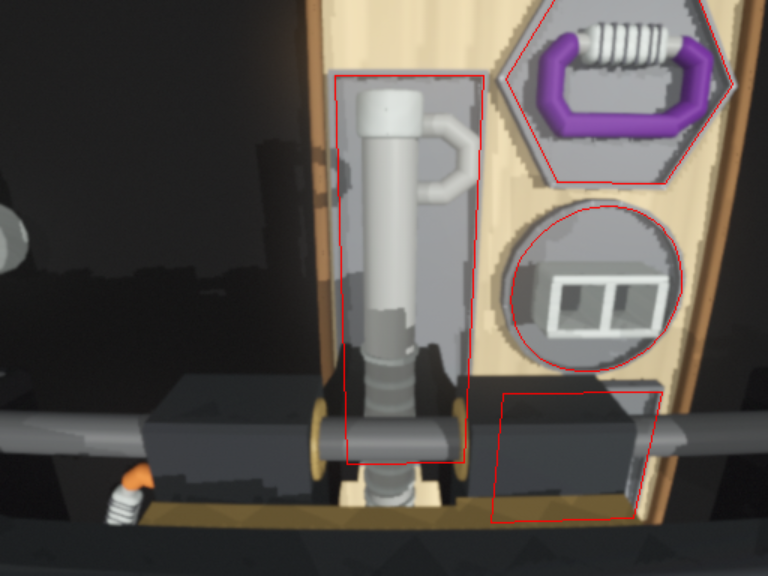

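View pics/s3.png

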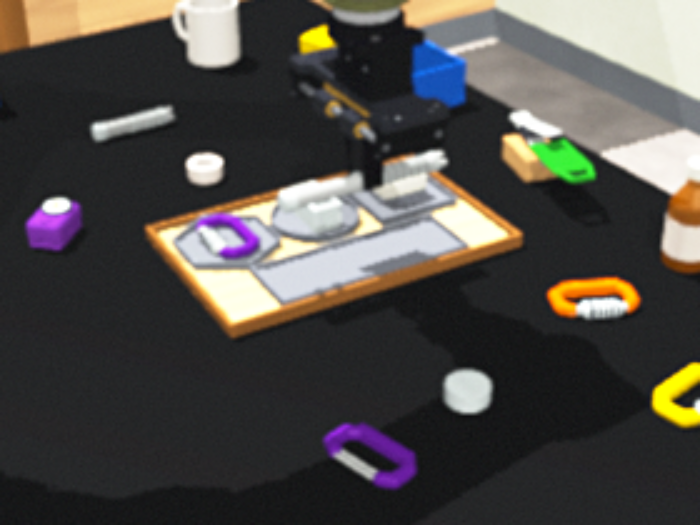

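The screw is held level over the trough, and the side view shows it parallel to the tray. The trough edges run from (330,72) to (487,72), 2-3 mm to the -y side of the overlay. Lowering.

{"method": "arm_command", "body": {
  "deltas": [0.001,0.03,0,0,0,0,0.001,0.055,0,0,0,0,0.001,0.071,0,0,0,0,0.001,0.08,0,0,0,0,0.001,0.085,0,0,0,0,0.001,0.0875,0,0,0,0,0.001,0.089,0,0,0,0,0.001,0.089,0,0,0,0]
}}

```text
time: 26.68
ee_pos: [0.5547, -0.0272, 0.0202]
eef_rot: [0.513, 0.487, -0.487, -0.513]
ft_force: [0.5, 0.5, -0.1]
width: 0.0175
```

{"method": "arm_command", "body": {
  "deltas": [0,0,0,0,0,0,0,0,0,0,0,0,0,0,0,0,0,0,0,-0.02,0,0,0,0,0,-0.06,0,0,0,0,0,-0.12,0,0,0,0,0,-0.16,0,0,0,0,0,-0.16,0,0,0,0],
  "hand": 0.3
}}

```text
time: 27.68
ee_pos: [0.5563, -0.0274, 0.1842]
eef_rot: [0.515, 0.488, -0.485, -0.512]
ft_force: [0.2, -0.3, -1.0]
width: 0.0261
```

```bash
python3 - <<'E'
from bench import r
from h import *
s=r.read_state();p=r.camera("wrist"); T=wristT(s,p)
for n,z in (("trough",.018),("ice_screw",.022),("hex_pan",.018),("locking_carabiner",.0185)):
    for g in r.regions_of(p,n)[:1]:
        m=g["region"].astype(np.uint8); c=max(cv2.findContours(m,0,1)[0],key=cv2.contourArea)[:,0]
        w=plane(p,c,z,T)[:,:2]; print(n,round(g["conf"],2),np.round(np.hstack([np.ravel(v) for v in cv2.minAreaRect((w*1000).astype(np.float32))]),1), "ext",np.round([w.min(0)*1000,w.max(0)*1000]).ravel())
print(s["ee_pos"],s["width"])
cv2.imwrite("pics/w13.png",cv2.resize(p["image"][:,:,::-1],None,fx=1.5,fy=1.5))
p=r.camera("side"); cv2.imwrite("pics/s4.png",cv2.resize(p["image"][90:300,120:400,::-1],None,fx=2.5,fy=2.5))
E
```

```text
trough 0.87 [554.5 -20.3  78.  226.9  86.9] ext [439. -62. 669.  23.]
ice_screw 0.77 [555.8 -16.9  39.4 194.2  86.9] ext [458. -41. 652.   7.]
hex_pan 0.93 [451.5  89.2 122.6 104.4  88.8] ext [399.  28. 504. 150.]
locking_carabiner 0.67 [451.1  92.1  87.5  53.6  86.2] ext [423.  48. 478. 136.]
[ 0.55627343 -0.02742801  0.18422537] 0.026122936594528533
```

View pics/w13.png

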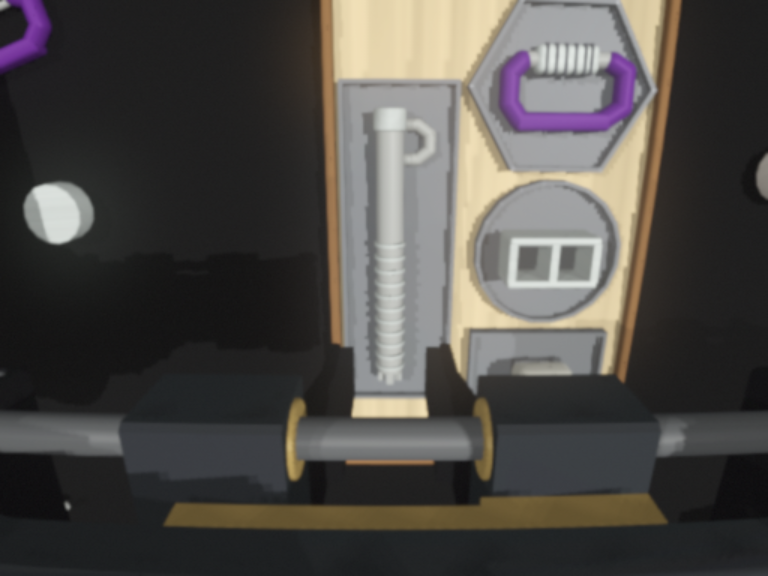

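View pics/s4.png

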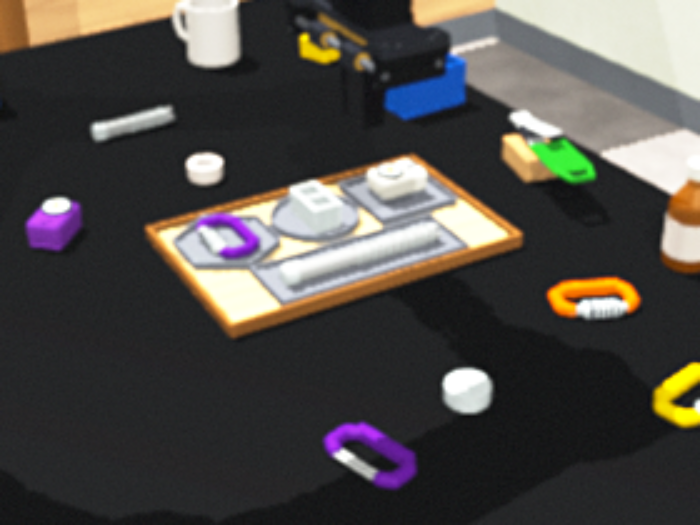

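```bash
python3 - <<'E'
from bench import r
from h import *
q=r.camera("side")
for n in ("stubby_screw","wiregate_carabiner"):
    for g in r.regions_of(q,n)[:2]:
        c=max(cv2.findContours(g["region"].astype(np.uint8),0,1)[0],key=cv2.contourArea)[:,0]
        print(n,np.round(g["centre"]),np.round(plane(q,c,.0105 if n[0]=='s' else .0065)[:,:2].mean(0),4),np.round(cv2.minAreaRect((plane(q,c,.0105 if n[0]=='s' else .0065)[:,:2]*1000).astype(np.float32))[0],1))
r.close_job(); print(r.read_state()["time"])
E
```

```text
stubby_screw [138. 172.] [0.4905 0.426 ] [491.1 424. ]
wiregate_carabiner [267. 272.] [ 0.3921 -0.2871] [ 392.7 -286.8]
the job is handed in; nothing more can be done
the job is handed in; nothing more can be done
```

All four things are in their compartments and let go. I handed the job in at about 28 s with the gripper raised clear; the hand-in gave no verdict.

| Thing | Compartment | Offset from centre at last check |
|---|---|---|
| Long ice screw | trough | about 4 mm |
| Belay device | round dish | about 3 mm |
| Headlamp | square pan | about 5 mm |
| Locking carabiner | six-sided pan | about 1–3 mm |

- **Lying flat:** the wrist and side pictures show each thing lying flat on its floor. I judged this by eye and did not measure tilt.
- **Look-alikes:** in the side view the short screw and the wire-gate carabiner are within about 2 mm of where they started. That is the scatter of the measurement.
- **Disagreement:** the top and wrist cameras differed by about 3–5 mm on where the pans are. I noticed after the headlamp was down, and placed the other three using mainly the wrist camera. All the offsets are well inside the 15 mm limit.
- **Less certain:** the headlamp and belay offsets come from wrist pictures taken after the belay device was placed, and I did not re-measure them at the end. The last pictures show both still sitting in their compartments.

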